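# Lock the braai grid's clamp with its keyed disc

## Task

Lock the braai grid's clamp: with a fingertip push the black stud round, either way, until the notch in the disc's rim stands over the red key pin, then press the disc straight down until it sits fully home on the pin, and take the hand away. Only touch and push: do not grip, force or lift the disc or its stud, and leave the jug, brush and everything else on the shelf where they are.

Things in the scene. Friction and masses are not known exactly. Their poses are not given: they have to be found in the camera images.
- grid_clamp: hinged steel braai grid with clamp block, fixed flat on the shelf. Origin on the shelf surface (z = 0) under the disc's centre, z up. Dark clamp block 124 (x) by 136 mm (y), top 20 mm up. Wire grid from x = +71 to +299 mm, 248 mm wide, 34 mm high; wooden handle along -x to -197 mm, 25 mm high; clamp jaws at x = +58 to +78 mm, y = +-45 mm, 36 mm high. The key pin lies in +y.
- pin (a point): top of the red key pin, on the clamp block, 46 mm from the disc's axis in +y of grid_clamp, 30.5 mm above the shelf. The pin is a round-topped bar 8 mm wide that lies radially, from 39 to 62 mm from the axis, ending in a red lug 16 mm wide (60 to 68 mm from the axis, 30 mm high) that shows beyond the disc's rim.
- turn (a joint): turn of the aluminium disc about its vertical axis, rad, counter-clockwise from above positive. At 0 (and 2 pi) the notch is over the pin; starts between 1.0 and 5.28, no stops. Light friction (0.04 N m, about 1 N at the stud), stays where it is left. At turn t the notch lies in direction yaw(grid_clamp) + pi/2 + t, the stud in the opposite direction.
- press (a joint): how far the disc is pressed down, m: 0 at the start, 0.010 fully home; negative if lifted (it can rise 30 mm). It slides on a snug spindle, stays where it is left and goes down under about 10 N at the hub. Unless the notch is over the pin (within about 3 degrees) the pin stops it after 2 to 4 mm.
- notch (a point): middle of the notch, at the height of the disc's top face, 46 mm from the axis. The disc is 100 mm in diameter, 8 mm thick, its top 40 mm above the shelf at the start and 30 mm when home. The notch is 13 mm wide and cut from the rim 13 mm inward; the pin has about 2.5 mm of play on each side.
- stud (a point): centre of the top of the black stud on the disc, opposite the notch, 36 mm from the axis: a round post 14 mm in diameter standing 16 mm above the disc's top face (56 mm above the shelf at the start).
- hub (a point): centre of the top of the brass boss in the disc's middle, where to press: 32 mm in diameter, 3 mm above the disc's top face (43 mm above the shelf at the start).
- sauce_jug: yellow ceramic sauce jug, 72 mm in diameter and 90 mm high, loose, origin under its centre; stands 165 to 215 mm to the +y side of the disc. Leave alone.
- basting_brush: basting brush with a wooden handle and red silicone tip, 240 mm long, 18 mm high, loose, lying along its x; origin 120 mm from either end; 165 to 200 mm to the -y side of the disc. Leave alone.
- foil_tray: aluminium foil tray 200 by 140 by 40 mm, loose, at the right. Leave alone.
- green_box: green plastic box 160 by 120 mm, 93 mm high with its lid (the knob on top rises higher), fixed, at the left. Leave alone.
- green_lid (a joint): flip-top lid of the green box, rad, 0 = shut. Leave it shut.
- spice_jar: spice jar 52 mm in diameter, 100 mm high, loose, at the left near the robot. Leave alone.
- tongs: steel tongs 260 mm long, 12 mm high, loose, lying across the wire grid, 150 mm or more beyond the disc. Leave alone.

How it is judged:
On the way, in this order (a step that is already met when the one before it is completed fails the run):
1. the disc is turned until its notch is over the key pin (within 5 mm) (horizontal distance between notch and pin below 0.005 m).
2. the disc is pressed fully home (value of joint press above 0.0085 m and horizontal distance between notch and pin below 0.005 m), for 0.1 s.
At the end, for the whole second after the job is handed in: The disc is pressed down at least 8.5 of its 10 mm with the notch within 5 mm of the pin, at rest; jug, brush, tray, jar and tongs are within 15 mm of their starts, jug and jar upright, the green lid shut (all of step 2 and velocity of joint turn between -0.05 and 0.05 rad/s and distance of each of sauce_jug, basting_brush, foil_tray, spice_jar, tongs from where it was at the start of the episode below 0.015 m and angle between each of sauce_jug, spice_jar's own z axis and vertical below 0.15 rad and value of joint green_lid below 0.15 rad); the robot touches nothing.
It fails at once if the disc is lifted off its start height by more than 4 mm (value of joint press below -0.004 m).
It fails at once if the stud is gripped or forced (more than 30 N from the fingers) (contact force between the fingers and black_stud above 30 N).
It fails at once if a bystander is knocked, pushed or carried more than 15 mm, or the green lid opened (distance of any of sauce_jug, basting_brush, foil_tray, spice_jar, tongs from where it was at the start of the episode above 0.015 m or value of joint green_lid above 0.15 rad).
It also fails if it takes over 42 s, if anything falls off the work surface, if the arm or the gripper's body presses on something with over 40 N, if the wrist force passes 120 N, or if a joint passes its speed limit or range.

## Robot

A 6-joint arm with a two-finger parallel gripper is mounted at the origin on the work surface. World frame = base frame: x ahead of the robot, y to its left, z up, the work surface at z = 0. Lengths are in m, angles in rad, forces in N, time in s.
With the tool pointing down it reaches from about 0.275 to 1 m from the base axis. Payload 8.4 kg.
Tool frame: the origin (TCP) lies at the very end of the fingers, on their centre line; the grasp point (between the pads) lies 19 mm behind it (tcp_to_grasp is the distance from the TCP to the grasp point, in m); z points along the fingers, y is the direction in which the jaws open and shut (so a half turn about z gives the same grasp; the last joint's range is limited). The gripper opens to 85 mm and grips with 20 to 120 N. Pads are 22 mm wide; open, the fingers measure 114 mm over their backs; the gripper's body (76 mm by 85 mm) begins 54 mm behind the grasp point. The pads swing forward as they close: fully open they stand 13 mm farther back than shut.
Start: joints at [1.252, 0.353, 1.633, -0, 1.155, -0.002], TCP at [0.195, 0.594, 0.231] pointing down, gripper open.
Joint ranges: [-2.63, 2.63], [-0.92, 2.1], [0.06, 2.66], [-1.3, 4.44], [0, 2.69], [-3.02, 3.02]. Speed limits (rad/s): [2.22, 2.22, 2.79, 3.14, 3.14, 3.14].

## Interface

Orientations are given as [roll, pitch, yaw] about the fixed x, y, z axes, in that order (R = Rz(yaw) Ry(pitch) Rx(roll)).
In Python, from plant import * gives the robot as it stands.
- The arm moves only by the tool send_rows, never from a script. Its argument "plan" is a list that holds one entry, the list of rows, each a list of 4 numbers: the shift along the world's x, y, z in mm, then the turn about the world's z in degrees. A call has 1 to 8 rows; each row is the pose to reach, as a shift and turn from the pose measured when the call began; what a row does not reach only later rows make up. A row lasts 1/12 s, in which the tool goes at most 41.7 mm and 7.16 degrees, less where a joint would pass 70% of its speed; a pose out of reach is approached as far as the arm can. A call with a gripper value outside its range is refused whole. "jaw" is the closure, from 0 (fully open) to 1 (shut), set as the call begins (left out, the last holds). The fingers move at their own pace and stop on an object; the grip force is fixed at half the most. Time passes only in rows, so rows that repeat a pose let the fingers close. It gives the time, the measured TCP pose, the force and the opening at its end, in the units of the state.
- sense(): the state, without advancing time (a new reading comes with each control period).
- grab_frame(name): name is "side" or "top"; returns a dict with "frame" (384x512x3 uint8, red, green, blue), "fx", "fy", "cx", "cy" (pixels), "R" (3x3) and "t" (3): a world point X has camera coordinates R X + t. Camera axes: x right, y down, z forward; pixel columns grow to the right and rows downward; lengths in m; the calibration is good to about 2 mm. A picture is of the moment at which its call begins. There is no depth.
- finish_job(): hands the job in, once; it reports no verdict.
The state is a dict: "t": time; "qpos": joint angles; "qvel": joint speeds; "effort": joint torques, N m; "ee_pos": TCP position; "orientation": TCP orientation; "contact_force": force on the tool from outside, world axes, zero at the start; "ft_torque": the same for the moment, N m; "grip_width": opening from 0.0 (shut) to 1.0 (fully open).
Only numpy, scipy, OpenCV 4.12 (cv2) and the standard library are available. Lean on these libraries where they do the work, as an engineer would, in place of code of your own. Each camera call takes 0.05 s, during which the arm holds its last target.

## Working session

There is one attempt and no reset: what is moved stays moved. The work goes in short steps, Python scripts to look and compute and a tool call to move; the robot and the scene stay as the last step left them, time stands still between calls to the robot, and variables do not carry over. Pictures are saved under pics/ and viewed, and the job is handed in when it is done.

Besides the shell and the picture viewer there is one more tool, called after "Emit:" by a JSON object that holds its "op" and its "data". send_rows: Moves the arm, as the interface text tells. Its arguments: {"type":"object","properties":{"plan":{"type":"array"},"jaw":{"type":"number"}},"required":["plan"]}

```bash
mkdir -p pics; ls
python3 - <<'E'
from plant import *
import cv2
s=sense();print({k:s[k] for k in('t','ee_pos','orientation','contact_force','grip_width')})
for n in('side','top'):
    f=grab_frame(n);cv2.imwrite(f'pics/{n}0.png',f['frame'][:,:,::-1]);print(n,f['fx'],f['fy'],f['cx'],f['cy'],f['R'],f['t'])
E
```

```text
pics
{'t': 0.0, 'ee_pos': array([0.1945458 , 0.59343088, 0.23054211]), 'orientation': array([-3.14014606e+00, -2.70780186e-05,  2.82477282e+00]), 'contact_force': array([-0.68064688, -0.39290104, -1.01914694]), 'grip_width': 0.9987775513528705}
side 418.74523145437854 418.74523145437854 266.21130302713783 196.7096714518555 [[ 0.95602203 -0.29327398 -0.00349983]
 [-0.21987181 -0.7087443  -0.67032671]
 [ 0.19410889  0.64161662 -0.74205785]] [-0.52002953  0.16810954  1.42226482]
top 371.3660059306471 371.3660059306471 256.63571957833165 191.48022175110174 [[-2.97888670e-02 -9.99555746e-01 -9.66812172e-04]
 [-9.94944466e-01  2.97442197e-02 -9.59207562e-02]
 [ 9.59069001e-02 -1.89544623e-03 -9.95388504e-01]] [-0.00802453  0.54415227  1.20499386]
```

View pics/side0.png

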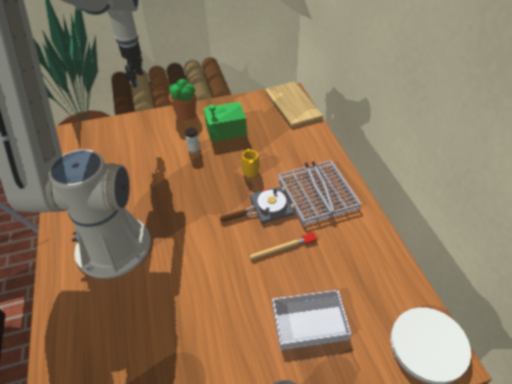

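View pics/top0.png

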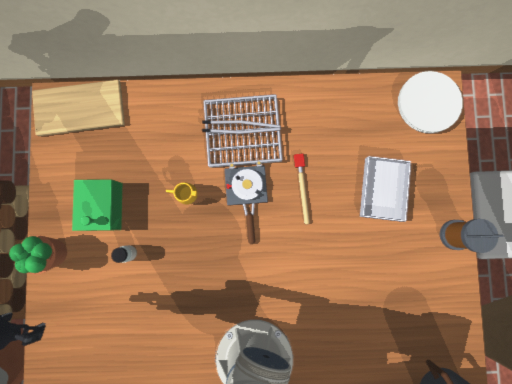

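The top view shows the disc at about (246,184), with the jug to its left at (184,193) and the brush to its right. I'll enlarge both.

Run:
```python
import cv2
a=cv2.imread('pics/top0.png')[150:220,205:295];cv2.imwrite('pics/topc.png',cv2.resize(a,None,fx=8,fy=8,interpolation=cv2.INTER_CUBIC))
a=cv2.imread('pics/side0.png')[175:235,235:315];cv2.imwrite('pics/sidec.png',cv2.resize(a,None,fx=8,fy=8,interpolation=cv2.INTER_CUBIC))
```

```text
(no output)
```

View pics/topc.png

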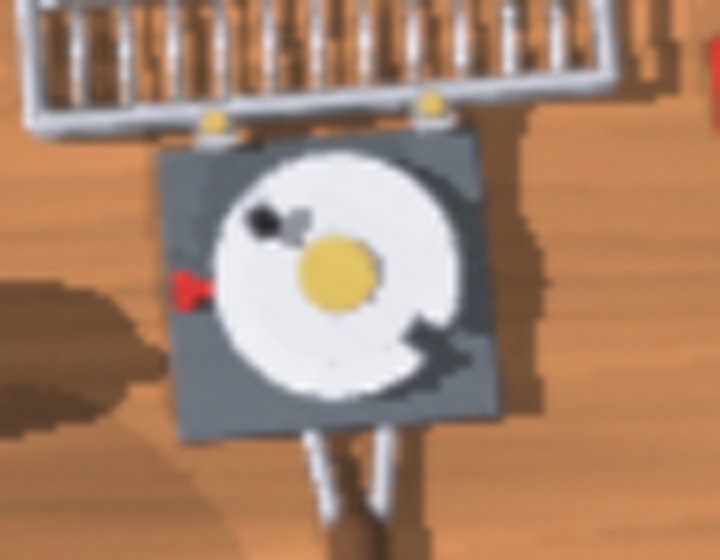

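View pics/sidec.png

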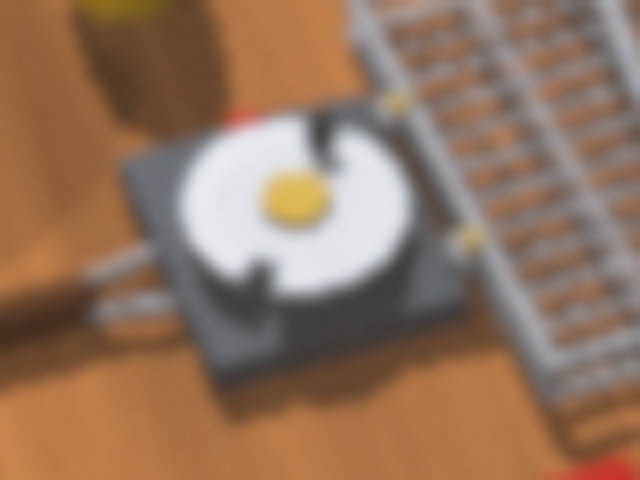

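```bash
cat > h.py <<'E'
import numpy as np
from plant import *
def ray(f,u,v,z):
    R=np.array(f['R']);t=np.array(f['t'])
    d=R.T@np.array([(u-f['cx'])/f['fx'],(v-f['cy'])/f['fy'],1]);c=-R.T@t
    return c+d*(z-c[2])/d[2]
E
python3 - <<'E'
from h import *
f=grab_frame('top')
P=lambda n,x,y,z:(print(n,ray(f,(x+.5)/8-.5+205,(y+.5)/8-.5+150,z).round(4)),ray(f,(x+.5)/8-.5+205,(y+.5)/8-.5+150,z))[1]
c=P('disc',338,275,.04);h=P('hub',338,273,.043);s=P('stud',264,220,.056);n=P('notch',424,336,.04);l=P('lug',178,291,.03)
for n_,x,y in(('c1',160,150),('c2',475,132),('c3',500,415),('c4',180,440)):P(n_,x,y,.02)
a=lambda p:np.degrees(np.arctan2(*(p-h)[[1,0]]))
print(a(s),a(n),a(l),np.linalg.norm((s-h)[:2]),np.linalg.norm((n-h)[:2]))
f=grab_frame('side')
P2=lambda n,x,y,z:print(n,ray(f,(x+.5)/8-.5+235,(y+.5)/8-.5+175,z).round(4))
P2('hub',296,197,.043);P2('stud',263,270,.056);P2('stud',320,130,.056)
E
```

```text
disc [0.5682 0.0073 0.04  ]
hub [0.5686 0.0072 0.043 ]
stud [0.5897 0.0363 0.056 ]
notch [ 0.542  -0.0273  0.04  ]
lug [0.5647 0.0739 0.03  ]
c1 [0.6255 0.0809 0.02  ]
c2 [ 0.6291 -0.0513  0.02  ]
c3 [ 0.51   -0.0579  0.02  ]
c4 [0.5036 0.0752 0.02  ]
54.19354408216186 -127.75692591330834 93.41194009851812 0.03590231582599464 0.04356046068460917
hub [0.5667 0.0081 0.043 ]
stud [ 0.5366 -0.0393  0.056 ]
stud [0.5858 0.0326 0.056 ]
```

Hub is at about (0.568, 0.0075), grid yaw about 2.8°. The stud is at about 53.5° and has to reach -87°. I'll push it clockwise about 141°, with the jaws shut and the flat side of the fingers behind the stud.

Emit:
{"op": "send_rows", "data": {"plan": [[[23, -33, 0, -1], [46, -67, 0, -2], [69, -100, 0, -4], [92, -134, 0, -6], [115, -167, 0, -8], [138, -200, 0, -10], [161, -234, 0, -12], [184, -268, 0, -14]]], "jaw": 1}}

```text
t: 0.87
ee_pos: [0.3792, 0.3239, 0.2309]
orientation: [-3.141, 0.0, 2.579]
contact_force: [1.0, 0.7, 0.6]
grip_width: 0.001
```

Emit:
{"op": "send_rows", "data": {"plan": [[[23, -33, 0, 0], [46, -67, 0, -1], [69, -100, 0, -2], [92, -134, 0, -3], [115, -167, 0, -4], [138, -200, 0, -4], [161, -234, 0, -4], [186, -270, 0, -4]]]}}

```text
t: 1.53
ee_pos: [0.5647, 0.0537, 0.2309]
orientation: [-3.141, -0.0, 2.509]
contact_force: [0.7, 0.6, 0.4]
grip_width: -0.001
```

Run:
```python
from h import *
import cv2
s=sense();print(s['t'],s['ee_pos'],s['orientation'],s['contact_force'])
for n,(r,c) in(('side',(165,230)),('top',(140,200))):
    f=grab_frame(n)['frame'][r:r+80,c:c+100,::-1];cv2.imwrite(f'pics/{n}1.png',cv2.resize(f,None,fx=7,fy=7,interpolation=cv2.INTER_CUBIC))
```

```text
1.5333 [0.56465977 0.05374074 0.23089777] [-3.14102741e+00 -5.42203418e-05  2.50910078e+00] [0.74464143 0.63176469 0.39915566]
```

View pics/side1.png

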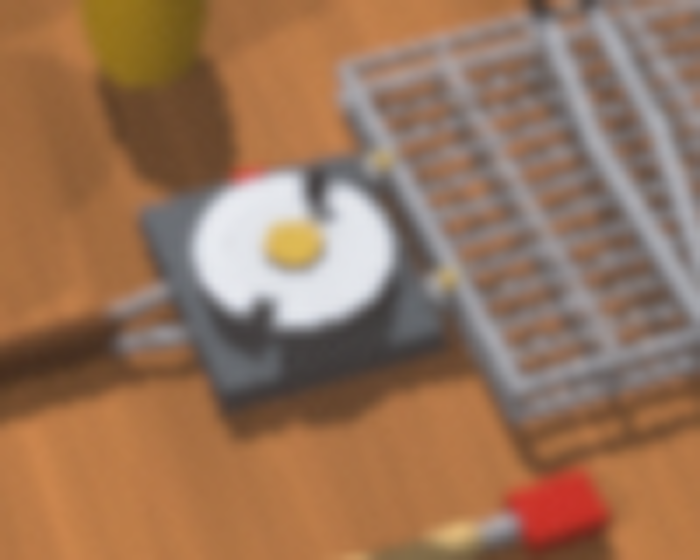

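View pics/top1.png

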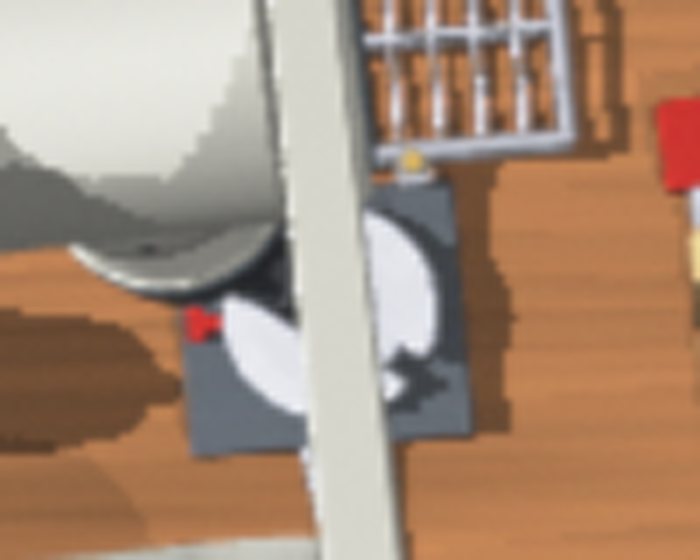

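The disc is unchanged and the stud still stands up-left of the hub. Next I'll descend behind it.

Emit:
{"op": "send_rows", "data": {"plan": [[[0, 0, -35, 0], [0, 0, -70, 0], [0, 0, -105, 0], [0, 0, -135, 0], [0, 0, -160, 0], [0, 0, -175, 0], [0, 0, -184, 0], [0, 0, -184, 0]]]}}

```text
t: 2.3
ee_pos: [0.5655, 0.0513, 0.0451]
orientation: [-3.139, -0.0, 2.505]
contact_force: [0.9, -0.5, 0.1]
grip_width: -0.001
```

```bash
cat > look.py <<'E'
from h import *
import cv2,sys
s=sense();print(s['t'],s['ee_pos'],s['orientation'],s['contact_force'])
for n,(r,c) in(('side',(165,230)),('top',(140,200))):
    f=grab_frame(n)['frame'][r:r+80,c:c+100,::-1];cv2.imwrite(f'pics/{n}{sys.argv[1]}.png',cv2.resize(f,None,fx=7,fy=7,interpolation=cv2.INTER_CUBIC))
E
python3 look.py 2
```

```text
2.3 [0.5654908  0.05126975 0.04505775] [-3.13878406e+00 -1.30803522e-04  2.50532012e+00] [ 0.88635142 -0.53631845  0.07027224]
```

View pics/side2.png

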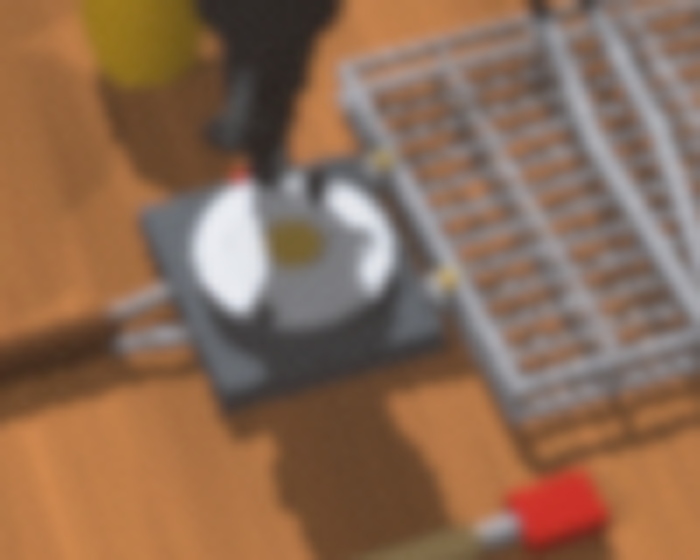

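```bash
cat > tab.py <<'E'
from h import *
import sys
a,b,n,off=map(float,sys.argv[1:5])
s=sense();p=s['ee_pos']*1e3;y0=np.degrees(s['orientation'][2])
for th in np.linspace(a,b,int(n)):
    t=np.radians(th);q=np.array([568,7.5])+36*np.array([np.cos(t),np.sin(t)])+off*np.array([-np.sin(t),np.cos(t)])
    d=(th+90-y0+180)%360-180
    print(round(th,1),[round(q[0]-p[0],1),round(q[1]-p[1],1),round(47-p[2],1),round(d,1)])
E
python3 tab.py 53 11 8 18
```

```text
53.0 [np.float64(8.1), np.float64(-4.2), np.float64(-0.4), np.float64(-0.5)]
47.0 [np.float64(12.2), np.float64(-5.2), np.float64(-0.4), np.float64(-6.5)]
41.0 [np.float64(16.1), np.float64(-6.6), np.float64(-0.4), np.float64(-12.5)]
35.0 [np.float64(19.9), np.float64(-8.4), np.float64(-0.4), np.float64(-18.5)]
29.0 [np.float64(23.5), np.float64(-10.6), np.float64(-0.4), np.float64(-24.5)]
23.0 [np.float64(26.9), np.float64(-13.2), np.float64(-0.4), np.float64(-30.5)]
17.0 [np.float64(29.9), np.float64(-16.1), np.float64(-0.4), np.float64(-36.5)]
11.0 [np.float64(32.7), np.float64(-19.3), np.float64(-0.4), np.float64(-42.5)]
```

Emit:
{"op": "send_rows", "data": {"plan": [[[4, -2, 0, 0], [8, -4, 0, -1], [12, -5, 0, -7], [16, -7, 0, -13], [20, -8, 0, -19], [23.5, -10.5, 0, -25], [27, -13, 0, -31], [30, -16, 0, -37]]]}}

```text
t: 3.07
ee_pos: [0.5981, 0.0353, 0.0484]
orientation: [3.141, 0.003, 1.853]
contact_force: [-1.2, 0.8, 0.1]
grip_width: 0.001
```

```bash
python3 look.py 3; python3 tab.py 17 -25 8 18
```

```text
3.0667 [0.598113   0.03526649 0.04842988] [3.14085212e+00 2.65534605e-03 1.85325574e+00] [-1.21214515  0.81192088  0.05153244]
17.0 [np.float64(-1.5), np.float64(0.3), np.float64(-1.4), np.float64(0.6)]
11.0 [np.float64(1.3), np.float64(-2.9), np.float64(-1.4), np.float64(-5.4)]
5.0 [np.float64(3.7), np.float64(-6.4), np.float64(-1.4), np.float64(-11.4)]
-1.0 [np.float64(5.7), np.float64(-10.1), np.float64(-1.4), np.float64(-17.4)]
-7.0 [np.float64(7.3), np.float64(-14.0), np.float64(-1.4), np.float64(-23.4)]
-13.0 [np.float64(8.5), np.float64(-18.0), np.float64(-1.4), np.float64(-29.4)]
-19.0 [np.float64(9.3), np.float64(-22.1), np.float64(-1.4), np.float64(-35.4)]
-25.0 [np.float64(9.6), np.float64(-26.3), np.float64(-1.4), np.float64(-41.4)]
```

View pics/side3.png

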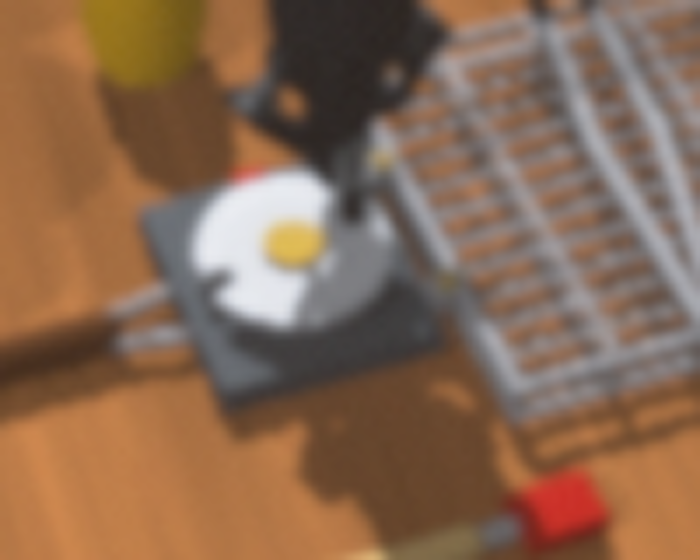

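The disc is turning: the notch has moved to (215,280) in the crop. I'll keep going.

Emit:
{"op": "send_rows", "data": {"plan": [[[1, -3, -1, -5], [3.5, -6.5, -1, -11], [5.5, -10, -1, -17], [7, -14, -1, -23], [8.5, -18, -1, -29], [9, -22, -1, -35], [9.5, -26, -1, -41], [9.5, -26, -1, -41]]]}}

```text
t: 3.83
ee_pos: [0.6088, 0.0085, 0.0482]
orientation: [3.139, 0.003, 1.139]
contact_force: [-0.6, -0.6, -0.1]
grip_width: 0.004
```

```bash
python3 look.py 4; python3 tab.py -25 -67 8 18
```

```text
3.8333 [0.60884518 0.00850653 0.04819217] [3.13855009e+00 2.55046312e-03 1.13891957e+00] [-0.56003983 -0.58921491 -0.10419581]
-25.0 [np.float64(-0.3), np.float64(-0.3), np.float64(-0.9), np.float64(-0.7)]
-31.0 [np.float64(-0.4), np.float64(-4.5), np.float64(-0.9), np.float64(-6.7)]
-37.0 [np.float64(-1.0), np.float64(-8.7), np.float64(-0.9), np.float64(-12.7)]
-43.0 [np.float64(-1.9), np.float64(-12.8), np.float64(-0.9), np.float64(-18.7)]
-49.0 [np.float64(-3.3), np.float64(-16.7), np.float64(-0.9), np.float64(-24.7)]
-55.0 [np.float64(-5.2), np.float64(-20.5), np.float64(-0.9), np.float64(-30.7)]
-61.0 [np.float64(-7.4), np.float64(-24.1), np.float64(-0.9), np.float64(-36.7)]
-67.0 [np.float64(-9.9), np.float64(-27.5), np.float64(-0.9), np.float64(-42.7)]
```

View pics/side4.png

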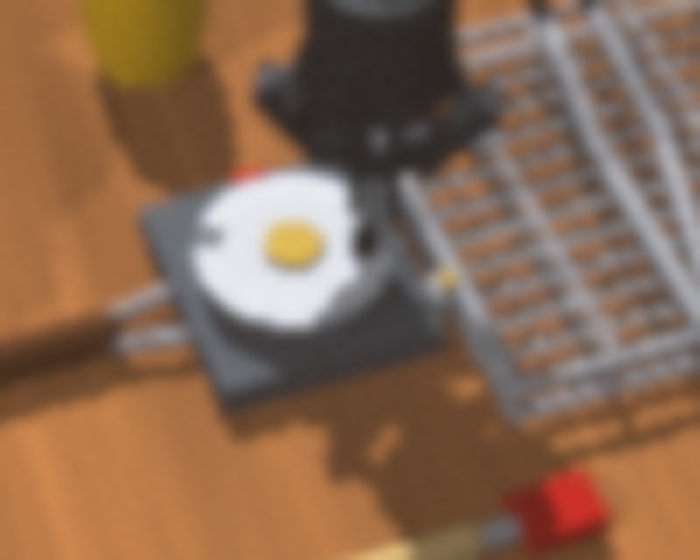

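```bash
cat > px.py <<'E'
from h import *
import sys
# px.py cam x y z  (in 7x crop)
f=grab_frame(sys.argv[1]);r,c=(165,230) if sys.argv[1]=='side' else (140,200)
for a in sys.argv[2:]:
    x,y,z=map(float,a.split(','));p=ray(f,(x+.5)/7-.5+c,(y+.5)/7-.5+r,z);d=p[:2]-[.5675,.0078]
    print(a,p.round(4),'r',np.linalg.norm(d).round(4),'deg',np.degrees(np.arctan2(d[1],d[0])).round(1))
E
python3 px.py side 294,243,.043 366,238,.056 208,235,.04
```

```text
294,243,.043 [0.5666 0.0077 0.043 ] r 0.0009 deg -172.1
366,238,.056 [ 0.599 -0.011  0.056] r 0.0367 deg -30.7
208,235,.04 [0.5267 0.0287 0.04  ] r 0.0458 deg 152.9
```

The stud is at about -28° and the notch at about 153°, so it is following as planned.

Emit:
{"op": "send_rows", "data": {"plan": [[[-0.5, -4.5, -1, -6.5], [-1, -8.5, -1, -12.5], [-2, -13, -1, -18.5], [-3.5, -17, -1, -24.5], [-5, -20.5, -1, -30.5], [-7.5, -24, -1, -36.5], [-10, -27.5, -1, -42.5], [-10, -27.5, -1, -42.5]]]}}

```text
t: 4.65
ee_pos: [0.5987, -0.0188, 0.0472]
orientation: [3.139, 0.002, 0.403]
contact_force: [0.5, -0.8, 1.1]
grip_width: 0.002
```

```bash
python3 look.py 5; python3 tab.py -67 -88 8 18
```

```text
4.65 [ 0.59873962 -0.01881729  0.04721408] [3.13856974e+00 1.96128080e-03 4.02803939e-01] [ 0.52499086 -0.75195242  1.08791567]
-67.0 [np.float64(0.0), np.float64(-0.2), np.float64(-0.1), np.float64(-0.5)]
-70.0 [np.float64(-1.4), np.float64(-1.7), np.float64(-0.1), np.float64(-3.5)]
-73.0 [np.float64(-2.9), np.float64(-3.2), np.float64(-0.1), np.float64(-6.5)]
-76.0 [np.float64(-4.5), np.float64(-4.6), np.float64(-0.1), np.float64(-9.5)]
-79.0 [np.float64(-6.1), np.float64(-6.0), np.float64(-0.1), np.float64(-12.5)]
-82.0 [np.float64(-7.8), np.float64(-7.2), np.float64(-0.1), np.float64(-15.5)]
-85.0 [np.float64(-9.6), np.float64(-8.4), np.float64(-0.1), np.float64(-18.5)]
-88.0 [np.float64(-11.4), np.float64(-9.4), np.float64(-0.1), np.float64(-21.5)]
```

View pics/side5.png

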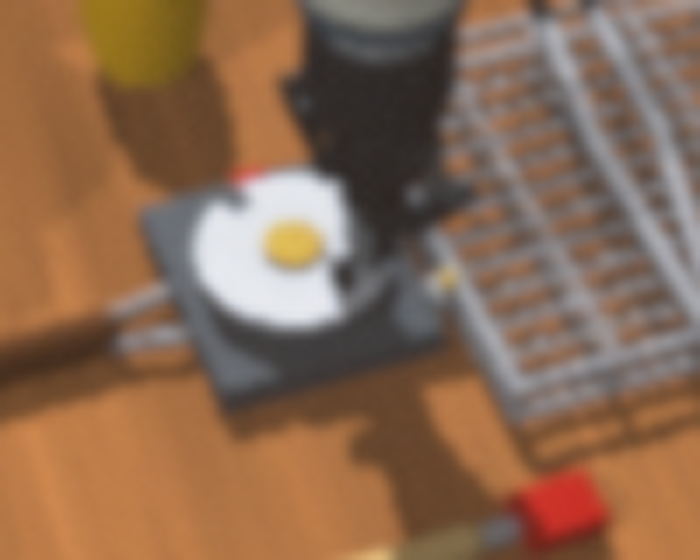

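View pics/top5.png

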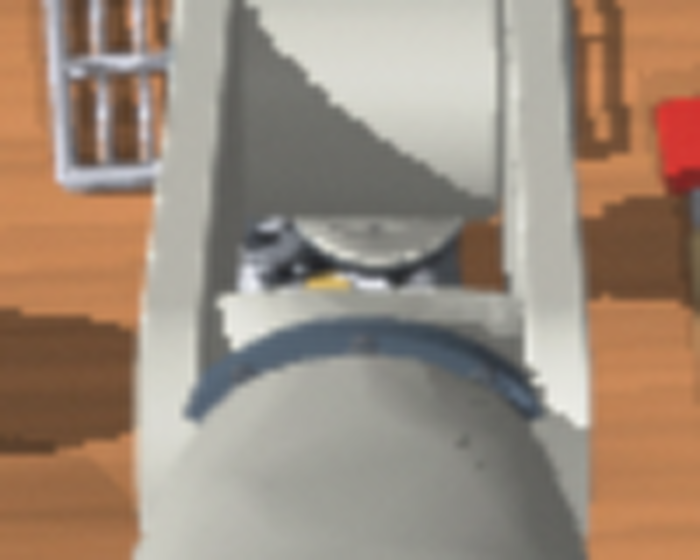

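```bash
python3 px.py side 294,243,.043 345,267,.056 236,197,.04 243,177,.03
```

```text
294,243,.043 [0.5666 0.0077 0.043 ] r 0.0009 deg -172.1
345,267,.056 [ 0.5827 -0.0264  0.056 ] r 0.0374 deg -66.0
236,197,.04 [0.5482 0.0499 0.04  ] r 0.0463 deg 114.6
243,177,.03 [0.5585 0.0714 0.03  ] r 0.0643 deg 98.0
```

The stud is now at about -66°. I'll go to -84° next and then fine-tune.

Emit:
{"op": "send_rows", "data": {"plan": [[[-1.5, -1.5, 0, -3.5], [-3, -3, 0, -6.5], [-4.5, -4.5, 0, -9.5], [-6, -6, 0, -12.5], [-8, -7, 0, -15.5], [-9, -8, 0, -17.5], [-9, -8, 0, -17.5], [-9, -8, 0, -17.5]]]}}

```text
t: 5.47
ee_pos: [0.5897, -0.0262, 0.047]
orientation: [3.139, 0.003, 0.108]
contact_force: [0.6, -0.3, 0.2]
grip_width: -0.003
```

```bash
python3 look.py 6; python3 tab.py -84 -88 5 18
```

```text
5.4667 [ 0.58967261 -0.02619581  0.04695799] [3.13906834e+00 2.71652052e-03 1.07754589e-01] [ 0.57642813 -0.27178792  0.23294518]
-84.0 [np.float64(-0.1), np.float64(-0.2), np.float64(0.0), np.float64(-0.1)]
-85.0 [np.float64(-0.6), np.float64(-0.6), np.float64(0.0), np.float64(-1.1)]
-86.0 [np.float64(-1.2), np.float64(-1.0), np.float64(0.0), np.float64(-2.1)]
-87.0 [np.float64(-1.9), np.float64(-1.3), np.float64(0.0), np.float64(-3.1)]
-88.0 [np.float64(-2.5), np.float64(-1.7), np.float64(0.0), np.float64(-4.1)]
```

View pics/side6.png

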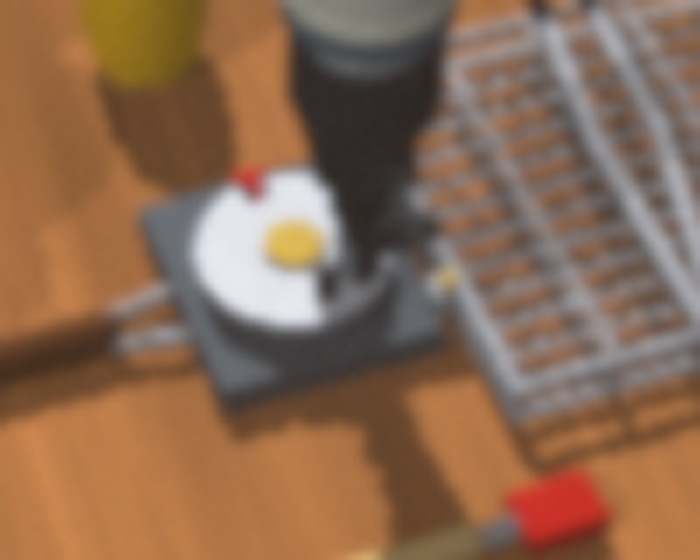

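The red pin now shows through the notch at about (255,185). I'll enlarge that area to judge how well it is centred.

```bash
cat > zoom.py <<'E'
from h import *
import cv2,sys
# average few, 24x
f=grab_frame('side');R=f['frame'][184:209,256:288,::-1]
cv2.imwrite(f'pics/z{sys.argv[1]}.png',cv2.resize(R,None,fx=24,fy=24,interpolation=cv2.INTER_CUBIC))
E
python3 zoom.py 6; python3 px.py side 328,282,.056
```

```text
328,282,.056 [ 0.5714 -0.0334  0.056 ] r 0.0414 deg -84.5
```

View pics/z6.png

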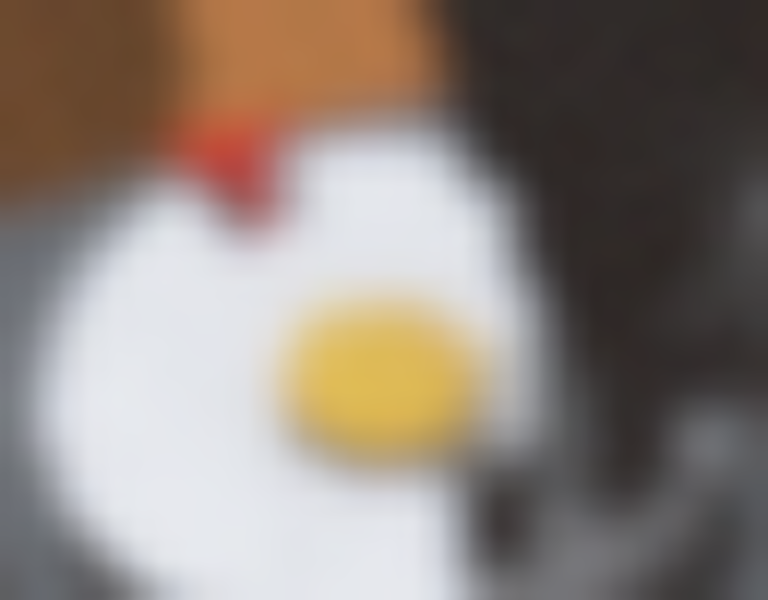

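Emit:
{"op": "send_rows", "data": {"plan": [[[-0.5, -0.5, 0, -1], [-1.2, -1, 0, -2], [-1.5, -1, 0, -2.5], [-1.5, -1, 0, -2.5], [-1.5, -1, 0, -2.5], [5, -1, 0, -2], [12, -1, 0, -2], [15, -1, 0, -2]]]}}

```text
t: 6.33
ee_pos: [0.6061, -0.0272, 0.0471]
orientation: [3.139, 0.002, 0.071]
contact_force: [0.4, 0.5, 0.8]
grip_width: 0.001
```

Emit:
{"op": "send_rows", "data": {"plan": [[[0, 0, 25, 0], [0, 0, 60, 0], [0, 0, 100, 0], [0, -10, 140, 0], [0, -40, 170, 0], [0, -80, 180, 0], [0, -120, 180, 0], [0, -160, 180, 0]]]}}

```text
t: 7.0
ee_pos: [0.6069, -0.1888, 0.2289]
orientation: [3.138, -0.001, 0.072]
contact_force: [1.0, -0.0, -1.2]
grip_width: -0.003
```

Emit:
{"op": "send_rows", "data": {"plan": [[[0, -40, 0, 0], [0, -80, 0, 0], [0, -120, 0, 0], [0, -150, 0, 0], [0, -150, 0, 0]]]}}

```text
t: 7.42
ee_pos: [0.6065, -0.3447, 0.2287]
orientation: [3.136, -0.001, 0.068]
contact_force: [-0.2, 0.6, -0.2]
grip_width: -0.003
```

```bash
python3 look.py 7
python3 - <<'E'
import cv2
from h import *
f=grab_frame('top')['frame'][158:208,220:275,::-1];cv2.imwrite('pics/z7.png',cv2.resize(f,None,fx=12,fy=12,interpolation=cv2.INTER_CUBIC))
E
```

```text
7.4167 [ 0.60645216 -0.34471015  0.228653  ] [ 3.13572758e+00 -9.93185239e-04  6.83254676e-02] [-0.20225259  0.57393614 -0.24508558]
```

View pics/z7.png

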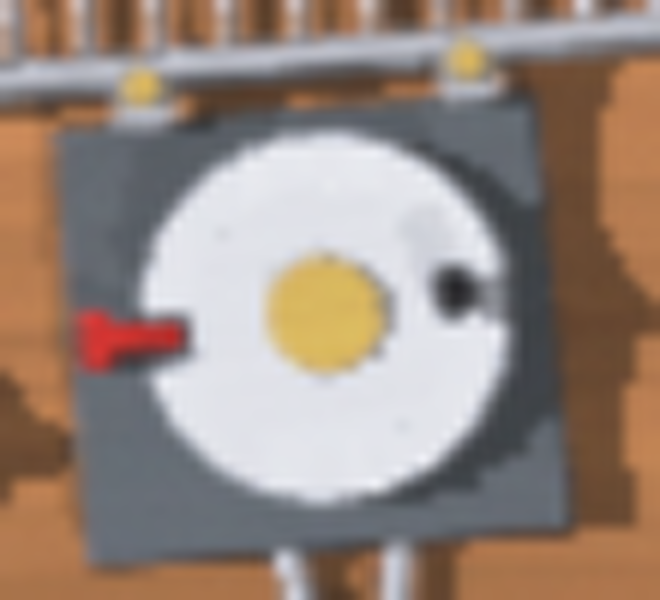

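View pics/side7.png

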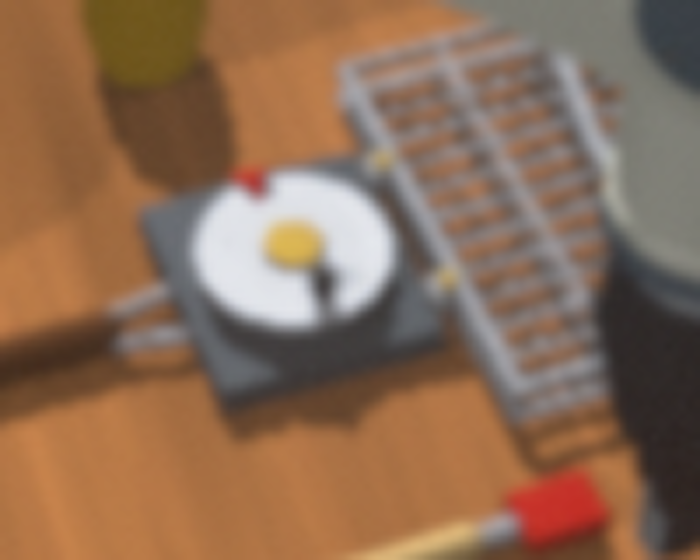

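Run:
```python
import cv2
from h import *
g=grab_frame('top');f=g['frame'];sub=f[158:208,220:275]
h=None
def P(x,y,z): return ray(g,(x+.5)/12-.5+220,(y+.5)/12-.5+158,z)
H=P(326,314,.043);S=P(456,292,.056);L=P(93,342,.03);B=P(175,336,.0305)
for n,p in(('stud',S),('lug',L),('pinend',B)):
    d=p-H;print(n,p.round(4),np.hypot(*d[:2]).round(4),np.degrees(np.arctan2(d[1],d[0])).round(2))
# colour centroids
hsv=cv2.cvtColor(sub,cv2.COLOR_RGB2HSV)
def cen(m,z,n):
    v,u=np.nonzero(m);p=ray(g,u.mean()+220,v.mean()+158,z);print(n,m.sum(),p.round(4));return p
H2=cen((hsv[...,0]>20)&(hsv[...,0]<32)&(hsv[...,1]>110)&(np.indices(m:=hsv.shape[:2])[0]>18)&(np.indices(m)[0]<34)&(np.indices(m)[1]>20)&(np.indices(m)[1]<34),.043,'hub')
W=cen((sub.min(2)>175)&(np.indices(m)[0]>9)&(np.indices(m)[0]<43),.04,'disc')
D=(sub.max(2)<75)&(np.indices(m)[0]<30)&(np.indices(m)[1]>33)&(np.indices(m)[1]<41);S2=cen(D,.056,'stud')
Rm=((hsv[...,0]<6)|(hsv[...,0]>174))&(hsv[...,1]>150);R2=cen(Rm,.030,'red')
for p in(S2,R2):
    d=p-H2;print(np.degrees(np.arctan2(d[1],d[0])).round(2),np.hypot(*d[:2]))
# model overlay
V=cv2.resize(sub[:,:,::-1],None,fx=12,fy=12,interpolation=cv2.INTER_CUBIC)
R=g['R'];t=g['t']
def pr(p):
    c=R@p+t;return [(c[0]/c[2]*g['fx']+g['cx']-220+.5)*12-.5,(c[1]/c[2]*g['fy']+g['cy']-158+.5)*12-.5]
def loc(r,w,z,a): a=np.radians(a);return np.array([H2[0]+r*np.cos(a)-w*np.sin(a),H2[1]+r*np.sin(a)+w*np.cos(a),z])
for a,col in((93,(0,255,0)),):
    cv2.polylines(V,[np.int32([pr(loc(r,w,.04,a)) for r,w in((.05,.0065),(.037,.0065),(.037,-.0065),(.05,-.0065))])],False,col,1)
    cv2.polylines(V,[np.int32([pr(loc(r,w,.03,a)) for r,w in((.062,.004),(.039,.004),(.039,-.004),(.062,-.004))])],False,(255,0,0),1)
cv2.imwrite('pics/ov7.png',V)
```

```text
stud [ 0.572  -0.0281  0.056 ] 0.0358 -84.55
lug [0.5643 0.0723 0.03  ] 0.0649 93.81
pinend [0.5652 0.0496 0.0305] 0.0422 94.59
hub 59 [0.5684 0.0076 0.043 ]
disc 584 [0.568  0.0091 0.04  ]
stud 8 [ 0.5834 -0.0299  0.056 ]
red 22 [0.5652 0.0641 0.03  ]
-68.16 0.040370248649904454
93.17 0.05656503162582226
```

View pics/ov7.png

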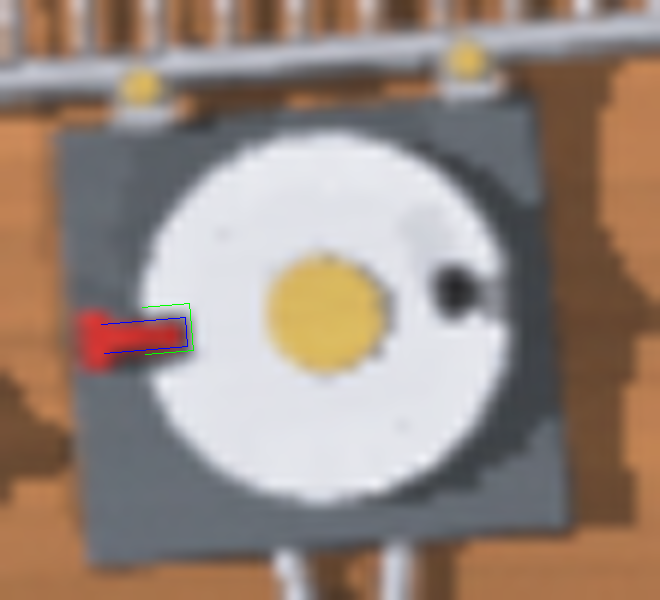

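The hub is at (0.5684, 0.0076). The notch is at about 95.4° judging from the stud and the pin at about 93.2°, so I need about 2° more clockwise. I'll go back for a small nudge.

Emit:
{"op": "send_rows", "data": {"plan": [[[0, 40, 0, 0], [0, 80, 0, 0], [0, 120, 0, 0], [0, 160, 0, 0], [0, 200, 0, 0], [0, 240, 0, 0], [0, 280, 0, 0], [0, 317, 0, 0]]]}}

```text
t: 8.28
ee_pos: [0.6061, -0.0172, 0.229]
orientation: [3.139, -0.001, 0.074]
contact_force: [0.4, 0.2, -0.8]
grip_width: -0.001
```

Emit:
{"op": "send_rows", "data": {"plan": [[[0, 0, -35, 0], [0, 0, -70, 0], [0, 0, -105, 0], [0, 0, -135, 0], [0, 0, -160, 0], [0, 0, -175, 0], [0, 0, -181, 0], [0, 0, -181, 0]]]}}

```text
t: 8.95
ee_pos: [0.6048, -0.016, 0.0469]
orientation: [3.14, 0.002, 0.076]
contact_force: [-0.2, -0.2, 0.4]
grip_width: -0.001
```

```bash
python3 look.py 8
```

```text
8.95 [ 0.60484613 -0.01603727  0.04687064] [3.13961077e+00 1.87288510e-03 7.57935511e-02] [-0.22581874 -0.21318935  0.39496661]
```

Emit:
{"op": "send_rows", "data": {"plan": [[[0, -6, 0, 0], [0, -11.5, 0, 0], [-6, -11.5, 0, -1], [-12, -11.5, 0, -1.5], [-15, -11.5, 0, -1.5], [-16.5, -11.5, 0, -1.5], [-17.5, -11.5, 0, -1.5], [-17.5, -11.5, 0, -1.5]]]}}

```text
t: 9.72
ee_pos: [0.5889, -0.028, 0.0491]
orientation: [3.139, -0.002, 0.049]
contact_force: [-0.1, -0.6, -0.4]
grip_width: -0.0
```

```bash
python3 look.py 9;python3 zoom.py 9
```

```text
9.7167 [ 0.58887177 -0.02796257  0.04905907] [ 3.13918689e+00 -1.71542480e-03  4.92019574e-02] [-0.08700378 -0.56874658 -0.37544685]
```

View pics/z9.png

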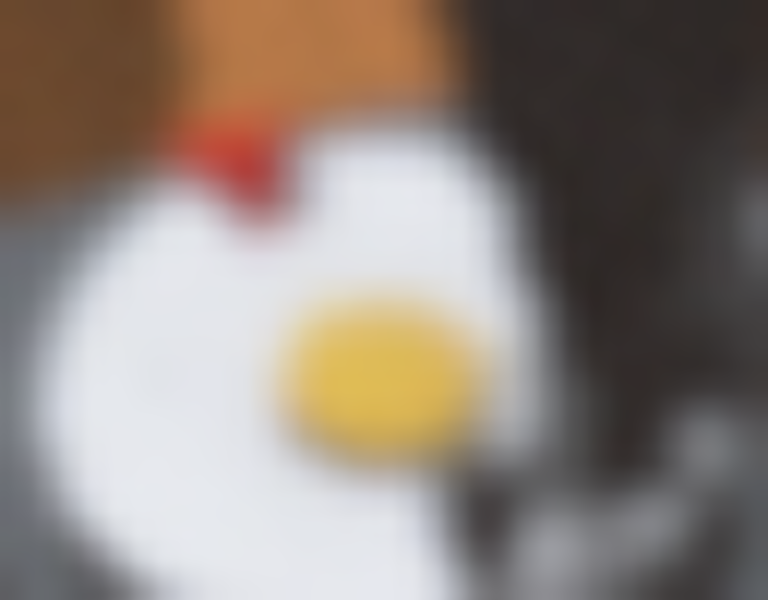

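Emit:
{"op": "send_rows", "data": {"plan": [[[0, 0, -1, 0], [0, 0, -1, 0], [5, 0, -1, 0], [15, 0, -1, 0], [15, 0, 20, 0], [15, 0, 60, 0], [15, -20, 100, 0], [15, -60, 120, 0]]]}}

```text
t: 10.53
ee_pos: [0.6071, -0.0813, 0.1706]
orientation: [3.139, -0.007, 0.053]
contact_force: [1.8, -0.9, -0.2]
grip_width: -0.002
```

Emit:
{"op": "send_rows", "data": {"plan": [[[0, -40, 0, 0], [0, -80, 0, 0], [0, -120, 0, 0], [0, -160, 0, 0], [0, -200, 0, 0], [0, -230, 0, 0], [0, -230, 0, 0]]]}}

```text
t: 11.12
ee_pos: [0.6076, -0.3175, 0.1708]
orientation: [3.137, -0.008, 0.049]
contact_force: [-0.4, 0.8, 0.7]
grip_width: 0.001
```

```bash
python3 look.py 10
python3 - <<'E'
import cv2
from h import *
g=grab_frame('top');f=g['frame'][158:208,220:275,::-1];cv2.imwrite('pics/z10.png',cv2.resize(f,None,fx=12,fy=12,interpolation=cv2.INTER_CUBIC))
# angle of dark stud by darkness-weighted centroid, and pin by redness-weighted centroid
s=g['frame'].astype(float);H=np.array([.5684,.0076])
def w(m,z):
    v,u=np.nonzero(m);k=m[v,u];p=ray(g,(u*k).sum()/k.sum(),(v*k).sum()/k.sum(),z)[:2]-H
    print(p.round(4),np.hypot(*p).round(4),np.degrees(np.arctan2(p[1],p[0])).round(2))
m=np.zeros(s.shape[:2]);m[179:187,254:261]=np.clip(120-s[179:187,254:261].max(2),0,None);w(m,.056)
m=np.zeros(s.shape[:2]);q=s[182:191,224:238];m[182:191,224:238]=np.clip(q[...,0]-q[...,1]*1.0-30,0,None)*(q[...,2]<110);w(m,.0305)
E
```

```text
11.1167 [ 0.60763098 -0.31747453  0.17084664] [ 3.13655794 -0.00831028  0.04883193] [-0.38275604  0.82753472  0.69518614]
[ 0.0038 -0.0359] 0.0361 -84.03
[-0.0036  0.0596] 0.0597 93.49
```

View pics/z10.png

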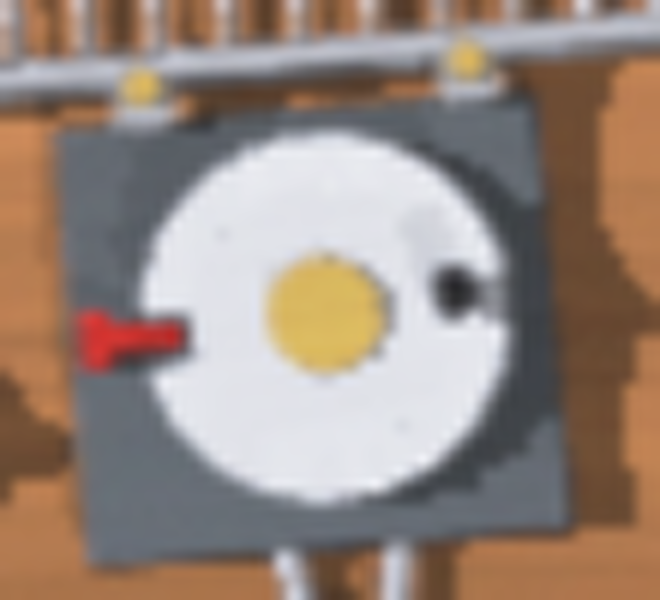

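The disc didn't move on that nudge. I'll fit the notch angle properly with a rendered mask.

```bash
cat > fit.py <<'E'
import cv2
from h import *
from scipy.optimize import minimize
g=grab_frame('top');R=g['R'];t=g['t'];S=8
x0,x1,y0,y1=226,242,172,198
img=g['frame'].astype(float)[y0:y1,x0:x1]
mn=img.min(2)
def proj(P):
    c=P@R.T+t;return np.c_[c[:,0]/c[:,2]*g['fx']+g['cx']-x0,c[:,1]/c[:,2]*g['fy']+g['cy']-y0]
def poly(P): return np.int32(np.round(((proj(P)+.5)*S-.5)*16))
def disc(cx,cy,a,w,d):
    h=np.arcsin(w/2/.05);th=np.linspace(a+h,a+2*np.pi-h,300)
    rim=np.c_[.05*np.cos(th),.05*np.sin(th)]
    n=np.array([[d,-w/2],[d,w/2]])@np.array([[np.cos(a),np.sin(a)],[-np.sin(a),np.cos(a)]])
    q=np.r_[rim,n];return np.c_[q+[cx,cy],np.full(len(q),.04)]
def ren(p):
    M=np.zeros((S*(y1-y0),S*(x1-x0)),np.uint8);cv2.fillPoly(M,[poly(disc(p[0],p[1],p[2],.013,.037))],255,shift=4)
    M=cv2.GaussianBlur(M.astype(float)/255,(0,0),max(p[3],.05)*S)
    return cv2.resize(M,(x1-x0,y1-y0),interpolation=cv2.INTER_AREA)
def cost(p):
    M=ren(p);A=np.c_[M.ravel(),np.ones(M.size)];k,r,*_=np.linalg.lstsq(A,mn.ravel(),rcond=None);return r[0]/M.size
best=None
for a in np.radians([90,93,96]):
    r=minimize(cost,[.5684,.0076,a,.4],method='Nelder-Mead',options=dict(initial_simplex=np.array([.5684,.0076,a,.4])+np.r_[np.zeros((1,4)),np.diag([.002,.002,.05,.3])],maxiter=600))
    print(r.x[:2].round(4),np.degrees(r.x[2]).round(2),r.x[3].round(2),round(r.fun,1))
E
python3 fit.py
```

```text
[0.568  0.0085] 96.17 0.35 167.3
[0.5682 0.0084] 96.42 0.37 167.8
[0.568  0.0084] 96.22 0.39 166.5
```

```bash
sed -e "s/grab_frame('top')/grab_frame('side')/" -e "s/x0,x1,y0,y1=.*/x0,x1,y0,y1=256,274,186,200/" fit.py > fits.py; python3 fits.py
```

```text
[0.564  0.0133] 94.55 1.04 839.7
[0.5633 0.0121] 93.38 0.92 855.0
[0.5636 0.0132] 94.01 0.98 840.6
```

Emit:
{"op": "send_rows", "data": {"plan": [[[0, 40, 0, 0], [0, 80, 0, 0], [0, 120, 0, 0], [0, 160, 0, 0], [0, 200, 0, 0], [0, 240, 0, 0], [0, 280, 0, 0], [0, 289, 0, 0]]]}}

```text
t: 12.03
ee_pos: [0.6069, -0.0147, 0.1709]
orientation: [3.142, -0.007, 0.058]
contact_force: [-0.2, -0.9, -0.4]
grip_width: 0.0
```

Emit:
{"op": "send_rows", "data": {"plan": [[[0, 0, -35, 0], [0, 0, -70, 0], [0, 0, -95, 0], [0, 0, -112, 0], [0, 0, -120, 0], [0, 0, -123, 0], [0, 0, -123, 0]]]}}

```text
t: 12.62
ee_pos: [0.6069, -0.0144, 0.0479]
orientation: [3.142, -0.007, 0.059]
contact_force: [1.2, -0.1, -0.5]
grip_width: 0.001
```

Emit:
{"op": "send_rows", "data": {"plan": [[[0, -7, 0, 0], [0, -13.5, 0, 0], [-8, -13.5, 0, 0], [-14, -13.5, 0, 0], [-17, -13.5, 0, 0], [-18.5, -13.5, 0, 0], [-18.5, -13.5, 0, 0], [-18.5, -13.5, 0, 0]]]}}

```text
t: 13.28
ee_pos: [0.5883, -0.0278, 0.0481]
orientation: [-3.142, -0.007, 0.059]
contact_force: [0.7, -0.4, 0.1]
grip_width: 0.002
```

```bash
python3 look.py 11
```

```text
13.2833 [ 0.58834161 -0.02777803  0.04805504] [-3.14158801 -0.00668917  0.05856841] [ 0.65946458 -0.4232697   0.09285854]
```

Emit:
{"op": "send_rows", "data": {"plan": [[[-0.6, 0, 0, -0.5], [-1.2, 0, 0, -1], [-1.8, 0, 0, -1], [-1.8, 0, 0, -1], [-1.8, 0, 0, -1], [-1.8, 0, 0, -1], [-1.8, 0, 0, -1]]]}}

```text
t: 13.97
ee_pos: [0.5868, -0.0278, 0.0479]
orientation: [3.142, -0.007, 0.041]
contact_force: [1.0, -0.7, -0.0]
grip_width: -0.0
```

```bash
python3 look.py 12; python3 zoom.py 12;python3 - <<'E'
import cv2,numpy as np
a=cv2.imread('pics/z9.png');b=cv2.imread('pics/z12.png');c=cv2.resize(np.hstack([a[80:280,100:400],b[80:280,100:400]]),None,fx=1.3,fy=1.3);cv2.imwrite('pics/cmp12.png',c)
E
```

```text
13.9667 [ 0.58681669 -0.02779437  0.04793489] [ 3.14155629 -0.00679871  0.04122654] [ 0.99761108 -0.67214898 -0.0442083 ]
```

View pics/cmp12.png

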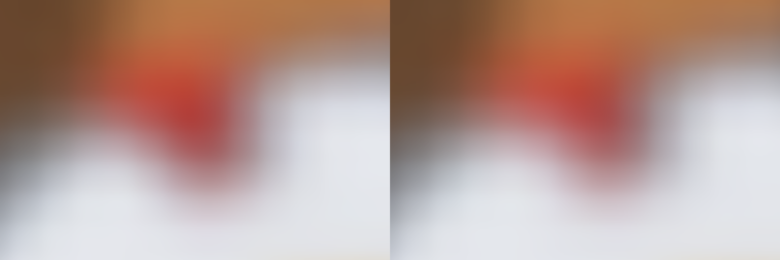

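The notch moved clockwise. I'll back off and check from the top.

Emit:
{"op": "send_rows", "data": {"plan": [[[6, 0, 0, 0], [16, 0, 0, 0], [16, 0, 20, 0], [16, 0, 60, 0], [16, -20, 100, 0], [16, -60, 120, 0], [16, -100, 120, 0], [16, -140, 120, 0]]]}}

```text
t: 14.78
ee_pos: [0.6048, -0.1675, 0.1707]
orientation: [3.14, -0.011, 0.043]
contact_force: [0.8, -0.0, -1.6]
grip_width: 0.003
```

Emit:
{"op": "send_rows", "data": {"plan": [[[0, -40, 0, 0], [0, -80, 0, 0], [0, -120, 0, 0], [0, -150, 0, 0], [0, -150, 0, 0]]]}}

```text
t: 15.2
ee_pos: [0.605, -0.3235, 0.1708]
orientation: [3.138, -0.012, 0.039]
contact_force: [-0.5, 1.0, 0.2]
grip_width: 0.0
```

```bash
python3 look.py 13; python3 fit.py
python3 - <<'E'
import cv2
from h import *
g=grab_frame('top');f=g['frame'][158:208,220:275,::-1];cv2.imwrite('pics/z13.png',cv2.resize(f,None,fx=12,fy=12,interpolation=cv2.INTER_CUBIC))
s=g['frame'].astype(float);H=np.array([.5684,.0076])
def w(m,z):
    v,u=np.nonzero(m);k=m[v,u];p=ray(g,(u*k).sum()/k.sum(),(v*k).sum()/k.sum(),z)[:2]-H
    print(p.round(4),np.degrees(np.arctan2(p[1],p[0])).round(2))
m=np.zeros(s.shape[:2]);m[179:187,254:261]=np.clip(120-s[179:187,254:261].max(2),0,None);w(m,.056)
E
```

```text
15.2 [ 0.60501044 -0.32349502  0.17079728] [ 3.13808007 -0.01188744  0.03938107] [-0.5202268   0.96845632  0.17611461]
[0.5681 0.0085] 94.36 0.44 160.0
[0.568  0.0085] 94.21 0.44 160.3
[0.5685 0.0085] 95.19 0.44 160.5
[ 0.0025 -0.0363] -86.09
```

View pics/z13.png

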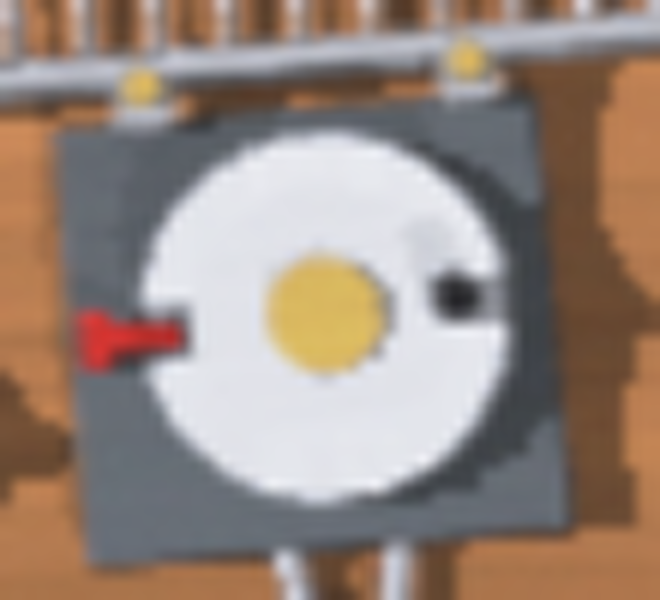

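The notch is now at about 94.1° against the pin at about 93.3°, well within 3°. Next is the press on the hub.

Emit:
{"op": "send_rows", "data": {"plan": [[[-5, 40, 0, 0], [-10, 80, 0, 0], [-15, 120, 0, 0], [-20, 160, 0, 0], [-25, 200, 0, 0], [-30, 240, 0, 0], [-37, 280, 0, 0], [-37, 318, 0, 0]]]}}

```text
t: 16.07
ee_pos: [0.5659, 0.0047, 0.1706]
orientation: [3.142, -0.009, 0.045]
contact_force: [0.7, -0.1, 0.5]
grip_width: 0.001
```

Emit:
{"op": "send_rows", "data": {"plan": [[[0, 0, -20, 0], [0, 0, -50, 0], [0, 0, -75, 0], [0, 0, -90, 0], [0, 0, -100, 0], [0, 0, -105, 0], [0, 0, -105, 0]]]}}

```text
t: 16.65
ee_pos: [0.5654, 0.0054, 0.065]
orientation: [-3.141, -0.008, 0.046]
contact_force: [-0.2, -0.9, 0.6]
grip_width: 0.003
```

Shift +3 x and +2.5 y, then go down to just above the hub.

Emit:
{"op": "send_rows", "data": {"plan": [[[3, 2.5, 0, 0], [3, 2.5, 0, 0], [3, 2.5, -8, 0], [3, 2.5, -15, 0], [3, 2.5, -19, 0], [3, 2.5, -21, 0], [3, 2.5, -22, 0], [3, 2.5, -22, 0]]]}}

```text
t: 17.32
ee_pos: [0.568, 0.0078, 0.0429]
orientation: [-3.141, -0.007, 0.046]
contact_force: [0.1, 0.3, -0.3]
grip_width: 0.002
```

```bash
python3 look.py 14
```

```text
17.3167 [0.5680313  0.00778607 0.04285409] [-3.14145753 -0.00729521  0.04580915] [ 0.13861703  0.29265309 -0.25114033]
```

View pics/side14.png

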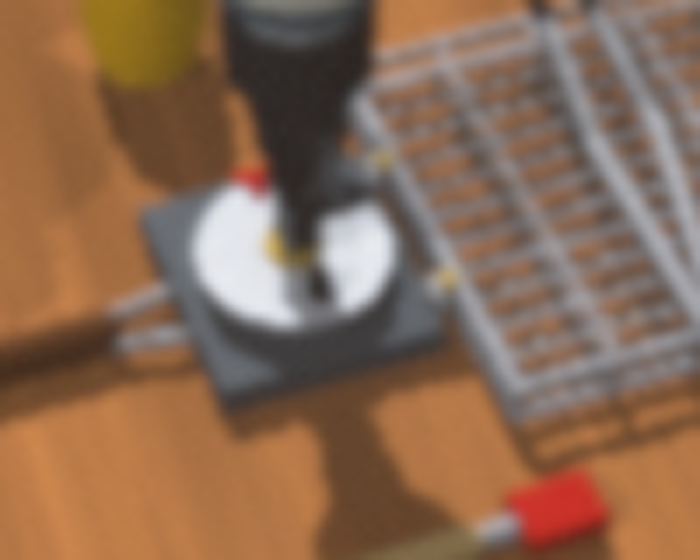

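The fingertip is centred on the hub and clear of the stud. I'll press in gently.

Emit:
{"op": "send_rows", "data": {"plan": [[[0, 0, -1, 0], [0, 0, -2, 0], [0, 0, -3, 0], [0, 0, -4, 0], [0, 0, -5, 0], [0, 0, -5, 0]]]}}

```text
t: 17.92
ee_pos: [0.5686, 0.0078, 0.0385]
orientation: [-3.141, -0.009, 0.046]
contact_force: [-2.7, 0.8, 6.5]
grip_width: 0.003
```

Emit:
{"op": "send_rows", "data": {"plan": [[[0, 0, -1, 0], [0, 0, -2, 0], [0, 0, -3, 0], [0, 0, -4, 0], [0, 0, -5, 0], [0, 0, -5, 0]]]}}

```text
t: 18.42
ee_pos: [0.5686, 0.0078, 0.0339]
orientation: [-3.141, -0.009, 0.046]
contact_force: [-2.9, -0.0, 6.4]
grip_width: -0.004
```

Emit:
{"op": "send_rows", "data": {"plan": [[[0, 0, -0.7, 0], [0, 0, -1.2, 0], [0, 0, -1.7, 0], [0, 0, -2, 0], [0, 0, -2, 0], [0, 0, -2, 0]]]}}

```text
t: 18.92
ee_pos: [0.5687, 0.0078, 0.0329]
orientation: [-3.141, -0.009, 0.046]
contact_force: [-4.4, 0.7, 13.7]
grip_width: -0.001
```

The tip is at 32.9 mm and the force is rising, so the disc looks bottomed out. One firmer press to confirm.

Emit:
{"op": "send_rows", "data": {"plan": [[[0, 0, -1, 0], [0, 0, -2, 0], [0, 0, -2, 0], [0, 0, -2, 0], [0, 0, -2, 0]]]}}

```text
t: 19.33
ee_pos: [0.5688, 0.0078, 0.0327]
orientation: [-3.141, -0.009, 0.046]
contact_force: [-7.5, -0.1, 24.4]
grip_width: 0.0
```

It's bottomed at 24 N with no further travel. I'll lift straight up, move clear and check.

Emit:
{"op": "send_rows", "data": {"plan": [[[0, 0, 3, 0], [0, 0, 10, 0], [0, 0, 30, 0], [0, 0, 65, 0], [0, 0, 105, 0], [0, -20, 140, 0], [0, -60, 150, 0], [0, -100, 150, 0]]]}}

```text
t: 20.0
ee_pos: [0.5712, -0.0928, 0.1872]
orientation: [3.14, -0.016, 0.048]
contact_force: [1.8, -1.3, -1.1]
grip_width: 0.0
```

Emit:
{"op": "send_rows", "data": {"plan": [[[0, -40, 0, 0], [0, -80, 0, 0], [0, -120, 0, 0], [0, -160, 0, 0], [0, -190, 0, 0], [0, -190, 0, 0], [0, -190, 0, 0]]]}}

```text
t: 20.58
ee_pos: [0.5708, -0.2843, 0.1871]
orientation: [3.141, -0.016, 0.046]
contact_force: [-0.6, 0.4, -0.8]
grip_width: -0.001
```

```bash
python3 look.py 15
python3 - <<'E'
import cv2
from h import *
for n in('side','top'):cv2.imwrite(f'pics/{n}F.png',grab_frame(n)['frame'][:,:,::-1])
a=cv2.imread('pics/side7.png');b=cv2.imread('pics/side15.png');cv2.imwrite('pics/cmp15.png',np.hstack([a[130:430,120:460],b[130:430,120:460]]))
E
```

```text
20.5833 [ 0.57082013 -0.2842657   0.18706941] [ 3.14051737 -0.01612611  0.04551421] [-0.5574846   0.44927315 -0.80468704]
```

View pics/cmp15.png

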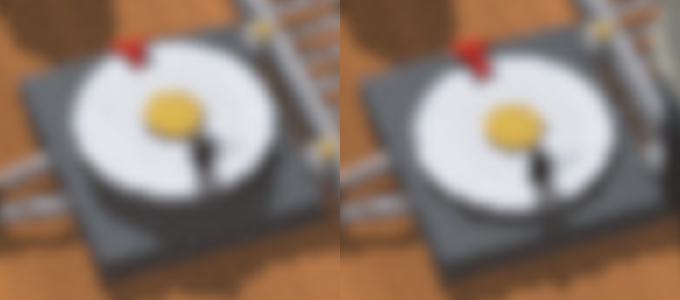

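View pics/top15.png

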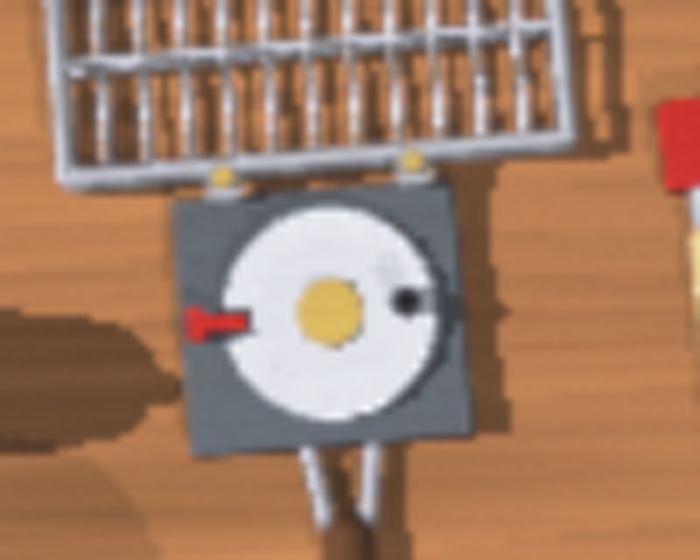

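View pics/topF.png

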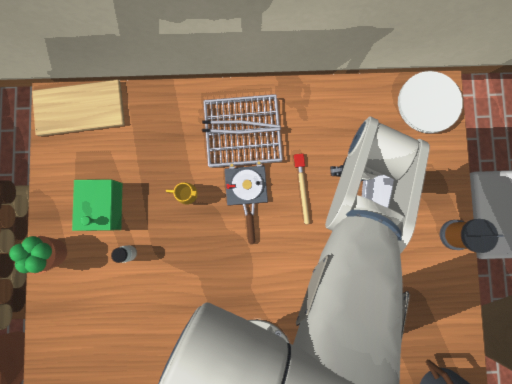

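The disc has dropped and the pin sits in the notch. I'll put a number on the drop from the hub's shift in the side view, using full frames.

Run:
```python
import cv2
from h import *
g=grab_frame('side');R=g['R'];t=g['t']
def cen(im):
    s=im[190:212,262:284].astype(float);w=np.clip(s[...,2]-s[...,0]-60,0,None);v,u=np.indices(w.shape);return (u*w).sum()/w.sum()+262,(v*w).sum()/w.sum()+190
for f in('pics/side0.png','pics/sideF.png'):print(cen(cv2.imread(f)))
for z in(.043,.035,.033):
    c=R@np.array([.5684,.0076,z])+t;print(z,c[0]/c[2]*g['fx']+g['cx'],c[1]/c[2]*g['fy']+g['cy'])
```

```text
(np.float64(271.293965961836), np.float64(199.17225373904074))
(np.float64(269.9234851835471), np.float64(198.7297655904467))
0.043 272.05040537475776 199.19169136675438
0.035 272.0352288597403 200.66759850973196
0.033 272.03145333965426 201.03476561345016
```

Run:
```python
import cv2,numpy as np
for f in('pics/side0.png','pics/sideF.png'):
    s=cv2.imread(f)[194:208,263:281].astype(float);w=np.clip((s[...,2]-s[...,0])-40,0,None)*(s[...,1]>130);v,u=np.indices(w.shape);print(f,(u*w).sum()/w.sum()+263,(v*w).sum()/w.sum()+194,(w>0).sum())
```

```text
pics/side0.png 271.47700108656284 199.37486417964504 48
pics/sideF.png 271.3891702376315 201.24464355278536 47
```

The hub dropped 1.87 px, against 1.84 px expected for 10 mm, so the disc is fully home.

```bash
python3 -c "
from plant import *
print(sense()['t']);print(finish_job())"
```

```text
20.8333
the job is handed in; nothing more can be done
None
```

The clamp is locked and the job is handed in at 20.8 s of the 42 s allowed; no verdict was reported. With the jaws shut, I pushed the stud clockwise about 140° until the notch stood over the key pin. I then pressed the hub down and took the hand well clear.

- **Alignment:** before pressing, the top view put the notch at about 94° and the pin at about 93.3°. That is roughly 1° off, well inside the 3° the pin allows.
- **Pressed home:** the fingertip stopped at 32.7 mm and moved no further as the force rose to 24 N. In the side view the hub dropped 1.87 px, against 1.84 px expected for 10 mm.
- **Bystanders:** in the last top view the jug, brush, jar and tongs look unmoved and the lid shut. The arm partly hid the foil tray there; I never went below about 170 mm near it.

**Checks and moves that went wrong:**
- One nudge near the end did not move the disc, so I repeated it.
- Fitting the notch angle from the side camera was unreliable, so I used the top camera instead.
- My first measurement of the hub's drop was thrown off by nearby wood colour, so I redid it with a tighter mask.

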